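# Press a filter holder's snap lid home with bench locking pliers

### The arm

A 6-joint arm with a two-finger parallel gripper is mounted at the origin on the work surface. World frame = base frame: x ahead of the robot, y to its left, z up, the work surface at z = 0. Lengths are in m, angles in rad, forces in N, time in s.
With the tool pointing down it reaches from about 0.425 to 0.925 m from the base axis. Payload 12.5 kg.
Tool frame: the origin (TCP) lies at the centre of the arm's flange, where the gripper is bolted on; the fingertips stand 173 mm ahead of it and the grasp point (between the pads) lies 155 mm ahead of it (ctrl.tip_reach is the y of the fingertips in the tool frame, in m); y points along the fingers, x is the direction in which the jaws open and shut, and the axes are right-handed (so a half turn about y gives the same grasp; the last joint's range is limited). The gripper opens to 85 mm and grips with 20 to 120 N. Pads are 22 mm wide; open, the fingers measure 114 mm over their backs; the gripper's body (76 mm by 85 mm) begins 54 mm behind the grasp point. The pads swing forward as they close: fully open they stand 13 mm farther back than shut.
Start: joints at [-1.368, 0.491, 1.559, -0, 1.092, -0.106], TCP at [0.19, -0.595, 0.405] pointing down, gripper open.
Joint ranges: [-3.1, 3.1], [-0.84, 2.19], [0.05, 2.79], [-1.13, 4.28], [0.06, 2.93], [-2.69, 2.69]. Speed limits (rad/s): [2.22, 2.22, 2.79, 3.14, 3.14, 3.14].

### API

Orientations are given as a unit quaternion [x, y, z, w].
In Python, from bench import ctrl gives the robot as it stands.
- The arm moves only by the tool step_arm, never from a script. Its arguments are lists of equal length, an entry for each row: "offset": the shift along the tool's x, y, z in m, a list of three; "spin": the turn about the tool's y in degrees; "grip": the opening, from -1 (shut) to 1 (fully open). In form: {"offset": [[dx, dy, dz], ...], "spin": [spin, ...], "grip": [grip, ...]}. A call has 1 to 8 rows; each row shifts and turns the commanded pose from where the row before left it, along the tool's axes as they then stand; what a row does not reach is not made up. A row lasts 1/8 s, in which the tool goes at most 62.5 mm and 10.7 degrees, less where a joint would pass 70% of its speed; a pose out of reach is approached as far as the arm can. A call with a gripper value outside its range is refused whole. The fingers move at their own pace and stop on an object; "force" is the grip in N (left out, the last holds). Time passes only in rows, so rows that do not move let the fingers close. It gives the time, the measured TCP pose, the force and the opening at its end, in the units of the state.
- ctrl.read_state(): the state, without advancing time (a new reading comes with each control period).
- ctrl.camera(name): name is "scene" or "top" or "wrist"; returns a dict with "image" (384x512x3 uint8, red, green, blue), "mtx" (3x3 intrinsics, pixels), "dist_coeffs" ([k1, k2, p1, p2, k3] as OpenCV has them; the pictures are not rectified), "R" (3x3) and "t" (3): a world point X has camera coordinates R X + t; the wrist camera has in their place "hand_eye" (4x4, takes a point from camera to tool coordinates, whose origin is the TCP and whose axes are the tool frame's). Camera axes: x right, y down, z forward; pixel columns grow to the right and rows downward; lengths in m; the calibration is good to about 2 mm. A picture is of the moment at which its call begins: read the wrist's pose just before it. There is no depth.
- ctrl.sign_off(): hands the job in, once; it reports no verdict.
The state is a dict: "time_s": time; "joints": joint angles; "qd": joint speeds; "effort": joint torques, N m; "position": TCP position; "orientation": TCP orientation; "ft_force": force on the tool from outside, world axes, zero at the start; "torque": the same for the moment, N m; "opening": finger opening in m.
Only numpy, scipy, OpenCV 4.12 (cv2) and the standard library are available. Lean on these libraries where they do the work, as an engineer would, in place of code of your own. Each camera call takes 0.05 s, during which the arm holds its last target.

### The job

Take the aluminium filter holder by its tang, slide it gently into the mouth of the bench locking pliers until its disc is fully home against the back stop, and let go. Squeeze the raised handle down, without leaning on it, until it snaps over centre and stays locked on the lid by itself, then press the tail of the release lever, as lightly, so that the pliers spring open, and let go of it. Leave the holder in the nest with its lid pressed home by the pliers and not by your fingers, and do not disturb the other things on the bench.

Things in the scene. Friction and masses are not known exactly. Their poses are not given: they have to be found in the camera images.
- pliers: Bench locking pliers, fixed, steel on a grey foot 315 x 70 x 12 mm. Origin on the bench straight below the nest's middle; x points level out of the mouth, z up; the handles run to -x: moving handle to x = -198 mm, release lever's tail to -288 mm. The open upper jaw hangs over the nest with its pad 89 mm up; it reaches x = 32 mm and 165 mm up: keep the gripper clear of it
- nest (a point): Middle of the nest, on top of the anvil 30 mm above the bench; axes as the pliers'. The holder's underside centre lies here when fully home, its disc touching the back stop (face at x = -25 mm). Two rails 12 mm tall guide the disc, 54 mm apart, flared at the mouth from x = 20 to 45 mm; the anvil (72 mm wide) ends at x = 70 mm
- stop: Back stop of the nest, steel, fixed to the pliers, 8 mm thick, 40 mm wide, 30 to 54 mm above the bench; its face towards the mouth is at x = -25 mm of the pliers. (The origin is the pliers' origin.)
- holder: Aluminium filter holder, loose, about 0.16 kg: disc 50 mm across, 20 mm tall, with a white snap lid on top, and a flat tang 12 mm wide, 20 mm tall (2 to 22 mm above the underside) along its +x from 25 to 114 mm. Origin at the disc's underside centre, z up. Stands on the bench; goes in disc first, tang out of the mouth
- holder_grip (a point): Middle of the holder's tang, where to grip it: 85 mm along the holder's x from its disc's centre, 12 mm above its underside
- lid (a joint): Snap lid of the holder, a white disc 45 mm across and 10 mm tall: 0 = standing 4 mm proud (its top 34 mm above the holder's underside), 0.004 m = pressed home. It slides down under about 18 N and stays where it is put
- handle (a joint): Moving (upper) handle: 0 rad = raised and open (a weak spring holds it there), about 0.75 = dead centre, 0.86 = level, against its stop, locked. With the lid under the pad it takes up to about 12 N down at the press point, then snaps past centre by itself and stays locked
- handle_press (a point): Press point on the top face of the moving handle, 88 mm along the handle from its hinge and 18 mm above the hinge line; the steel handle is 22 mm wide and 12 mm thick there and ends 20 mm farther out. The point moves on an arc about handle_hinge, from 160 to 100 mm above the bench as the handle closes. Its x runs along the handle towards the jaw
- handle_hinge (a point): Hinge axis of the moving handle (a level axis along the pliers' y), at x = -90 mm, z = 82 mm of the pliers
- lever (a joint): Release lever at the tail of the pliers: 0 rad = rest (a light spring returns it), grows to 0.65 as its tail is pressed down. With the pliers locked its nose meets the underside of the moving handle at about 0.13 and lifts it past centre at about 0.45, whereupon handle and jaw spring open; about 3 N at the tail
- lever_tail (a point): Top of the lever's tail paddle (24 mm wide, 36 mm long, dark steel), beyond the end of the moving handle, 62 mm from and 5 mm above the lever's hinge; at rest 81 mm above the bench; pressing it down moves it on an arc about lever_hinge, about 37 mm at most
- lever_hinge (a point): Hinge axis of the release lever (level, along the pliers' y), at x = -212 mm, z = 76 mm of the pliers
- spare_ring: loose black rubber ring, 44 mm across, 8 mm tall, lying beside the pliers' handles; not part of the job
- spanner: loose 120 mm steel spanner lying beside the pliers; not part of the job
- stopper: loose black rubber stopper, 34 mm across, 30 mm tall, standing near the mouth of the pliers; not part of the job
- reagent: loose amber jar, 60 mm across, 100 mm tall; not part of the job
- beaker: loose glass beaker, 70 mm across, 85 mm tall; not part of the job
- filter_box: loose cardboard box, 90 x 70 x 35 mm; not part of the job
- spatula1: loose 160 mm spatula lying on the bench; not part of the job
- weight: loose brass cylinder, 36 mm across, 40 mm tall; not part of the job
Not all that is in view belongs to the job. There is more than one size of the holder; the job needs the smallest.

How it is judged:
By the outcome, as a careful person would: the job done as asked, in the order asked, and still so for the second after the job is handed in, with the robot touching nothing.
It also fails if it takes over 61 s, if anything falls off the work surface, if the arm or the gripper's body presses on something with over 40 N, if the wrist force passes 120 N, or if a joint passes its speed limit or range.

## Working session

There is one attempt and no reset: what is moved stays moved. The work goes in short steps, Python scripts to look and compute and a tool call to move; the robot and the scene stay as the last step left them, time stands still between calls to the robot, and variables do not carry over. Pictures are saved under pics/ and viewed, and the job is handed in when it is done.

Besides the shell and the picture viewer there is one more tool, called after "Emit:" as name(argument=value, ...) on one line, values as JSON. step_arm: Moves the arm, as the interface text tells. Its arguments: {"type":"object","properties":{"offset":{"type":"array"},"spin":{"type":"array"},"grip":{"type":"array"},"force":{"type":"number"}},"required":["offset","spin","grip"]}

```bash
ls; mkdir -p pics
python3 - <<'E'
from bench import ctrl
import cv2,pickle
print(ctrl.read_state(), ctrl.tip_reach)
d={}
for n in ["scene","top","wrist"]:
    c=ctrl.camera(n); d[n]=c
    cv2.imwrite(f"pics/{n}0.png",c["image"][:,:,::-1])
    print(n,{k:v for k,v in c.items() if k!="image"})
pickle.dump(d,open("c0.pkl","wb"))
E
```

```text
pics
{'time_s': 0.0, 'joints': array([-1.36756200e+00,  4.91576328e-01,  1.55944053e+00,  1.47149674e-05,
        1.09167458e+00, -1.05610624e-01]), 'qd': array([ 0.00167359,  0.00126498, -0.00038763, -0.0008267 ,  0.00058582,
       -0.00010469]), 'effort': array([-1.34465416e-03, -6.18451309e+01, -2.61588389e+01, -2.05917386e-04,
        4.01546858e-03, -1.50726459e-05]), 'position': array([ 0.18998537, -0.59539881,  0.40412028]), 'orientation': array([-0.57068911,  0.41743207, -0.41686273,  0.57121788]), 'ft_force': array([ 0.13484588, -0.04228038, -0.53214268]), 'torque': array([-0.06361071, -0.01307483, -0.03021542]), 'opening': 0.08535987209223994} 0.1734
scene {'mtx': array([[356.01677796,   0.        , 256.39304241],
       [  0.        , 356.01677796, 191.96873968],
       [  0.        ,   0.        ,   1.        ]]), 'dist_coeffs': array([0.00906014, 0.        , 0.        , 0.        , 0.        ]), 'R': array([[ 0.77720665,  0.62909491, -0.01376253],
       [ 0.48137054, -0.60850411, -0.63087649],
       [-0.40525575,  0.48369654, -0.7757612 ]]), 't': array([-0.42898922, -
[... 390 characters left out ...]
08710597, -0.0193562 , -0.99601099]]), 't': array([0.02309557, 0.56457686, 1.30512729])}
wrist {'mtx': array([[293.76453971,   0.        , 256.95821336],
       [  0.        , 293.76453971, 187.19973242],
       [  0.        ,   0.        ,   1.        ]]), 'dist_coeffs': array([-0.02290422,  0.        ,  0.        ,  0.        ,  0.        ]), 'hand_eye': array([[ 9.99999948e-01,  3.21223426e-04, -2.05418571e-06,
         1.26721642e-03],
       [ 9.57386676e-05, -2.91927514e-01,  9.56440441e-01,
         3.19492606e-02],
       [ 3.06631402e-04, -9.56440392e-01, -2.91927530e-01,
         7.53243902e-02],
       [ 0.00000000e+00,  0.00000000e+00,  0.00000000e+00,
         1.00000000e+00]])}
```

View pics/top0.png

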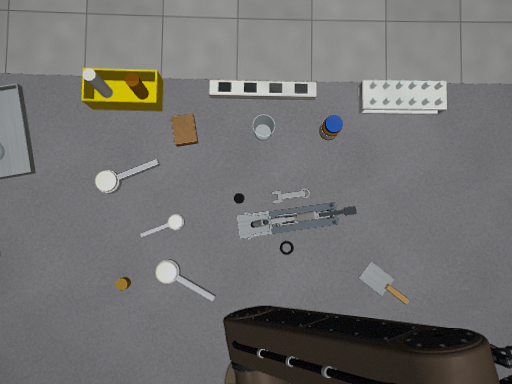

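View pics/scene0.png

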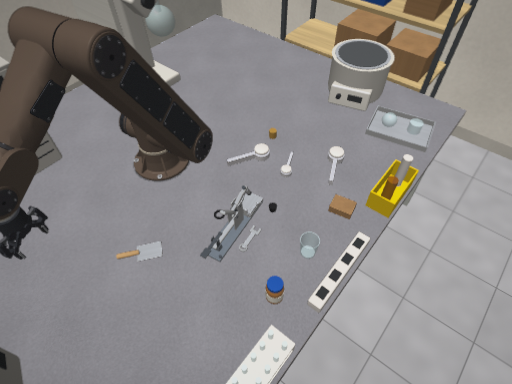

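View pics/wrist0.png

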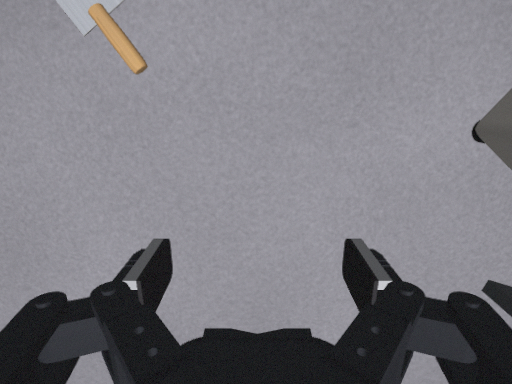

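The top view shows three holders with white lids at (107,181), (168,272) and (176,222). The last is the smallest. The pliers run from their mouth at (240,226) to the lever tail at (350,211).

```bash
cat > h.py <<'E'
import numpy as np,cv2,pickle
from scipy.spatial.transform import Rotation as Ro
def cam_pose(c,st=None):
    # returns Rcw (cam->world), origin
    if "R" in c: return c["R"].T, -c["R"].T@c["t"]
    T=np.eye(4);T[:3,:3]=Ro.from_quat(st["orientation"]).as_matrix();T[:3,3]=st["position"]
    M=T@c["hand_eye"]; return M[:3,:3],M[:3,3]
def ray(c,uv,st=None):
    R,o=cam_pose(c,st)
    p=cv2.undistortPoints(np.array([[uv]],float),c["mtx"],c["dist_coeffs"])[0,0]
    return o,R@np.array([p[0],p[1],1])
def onz(c,uv,z,st=None):
    o,d=ray(c,uv,st); return o+d*(z-o[2])/d[2]
def proj(c,X,st=None):
    R,o=cam_pose(c,st); Xc=(np.atleast_2d(X)-o)@R
    return cv2.projectPoints(Xc,np.zeros(3),np.zeros(3),c["mtx"],c["dist_coeffs"])[0][:,0]
E
python3 - <<'E'
from h import *
d=pickle.load(open("c0.pkl","rb"));c=d["top"];im=c["image"]
hsv=cv2.cvtColor(im,cv2.COLOR_RGB2HSV)
m=((hsv[...,2]>140)&(hsv[...,1]<40)).astype(np.uint8)
n,l,s,ce=cv2.connectedComponentsWithStats(m)
for i in range(1,n):
    if s[i,4]>20: print(s[i],ce[i],onz(c,ce[i],.03)[:2])
for uv,z in [((176,222),.034),((142,235),.022),((239,226),.03),((355,210),.081),((287,247),0),((239,198),.03)]: print(uv,onz(c,uv,z))
cv2.imwrite("pics/topz.png",cv2.resize(im[170:260,130:370,::-1],None,fx=3.3,fy=3.3,interpolation=cv2.INTER_CUBIC))
E
```

```text
[ 164    0   73   17 1091] [202.38588451   7.47754354] [1.17005787 0.21457787]
[ 313    0   72   20 1297] [348.81727062   9.33693138] [ 1.17468455 -0.25426964]
[  162    18   285    96 15400] [298.0087013   62.20805195] [ 0.99859748 -0.09255647]
[ 57  22  18  16 120] [65.59166667 29.53333333] [1.08362034 0.63922633]
[  86   23   75   50 1172] [135.1612628   51.87883959] [1.01922896 0.42246712]
[387  46  10   8  31] [390.87096774  49.4516129 ] [ 1.04496801 -0.38866721]
[39 49 13 14 80] [44.9375 55.5875] [0.9978822  0.69856886]
[ 76  52  20  29 199] [85.40201005 69.78894472] [0.95683756 0.57394261]
[449  77  11   5  30] [455.03333333  79.63333333] [ 0.94893377 -0.5907505 ]
[463  76  11   7  35] [466.05714286  79.82857143] [ 0.94862258 -0.62534467]
[   0   89   31   88 1859] [ 12.35449166 134.232383  ] [0.74734175 0.78366621]
[253 114  23  11  36] [264.66666667 117.88888889] [0.81657229 0.0114253 ]
[255 124  20  15 192] [262.88541667 131.1875    ] [0.77391623 0.01651506]
[ 95 159  63  34 635] [117.32283465 176.51496063] [0.62271074 0.46360394]
[272 189  38  14 207] [289.06763285 194.96618357] [ 0.57372821 -0.06742525]
[237 211  35  29 599] [252.10517529 224.79966611] [0.47950864 0.04620116]
[314 212  10   7  31] [316.58064516 215.4516129 ] [ 0.51125205 -0.15320918]
[140 214  44  23 319] [167.44200627 224.52978056] [0.47691615 0.30588598]
[269 217  26   8 102] [280.81372549 220.09803922] [ 0.49525745 -0.0423846 ]
[155 260  60  41 694] [176.52017291 277.20605187] [0.31788562 0.27316322]
[359 262  35  33 554] [375.74729242 277.82310469] [ 0.32334265 -0.33410014]
(176, 222) [0.48488862 0.27938124 0.034     ]
(142, 235) [0.44404022 0.38381691 0.022     ]
(239, 226) [0.4752645  0.08654897 0.03      ]
(355, 210) [ 0.52680544 -0.25979665  0.081     ]
(287, 247) [ 0.41207962 -0.06480613  0.        ]
(239, 198) [0.56190731 0.08803745 0.03      ]
```

View pics/topz.png

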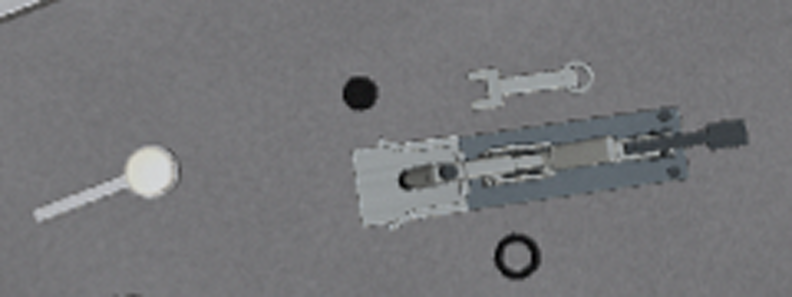

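Run:
```python
from h import *
d=pickle.load(open("c0.pkl","rb"));c=d["top"]
R=Ro.from_quat([-0.57068911,  0.41743207, -0.41686273,  0.57121788]).as_matrix();print(R.round(3))
P=lambda u,v,z:onz(c,(130+u/3.3,170+v/3.3),z)
A=P(355,150,.03);B=P(362,227,.03);T=P(735,133,.081)
print(A,B,np.linalg.norm(A-B),T)
M=(A+B)/2; x=(M-T);x[2]=0;L=np.linalg.norm(x);x/=L;print(L,x,np.degrees(np.arctan2(x[1],x[0])));print("nest",M-.07*x)
print("stopper ring",P(360,93,.03),P(517,257,.008),P(40,216,.022),P(151,171,.034),P(600,76,0))
```

```text
[[ 0.304 -0.     0.953]
 [-0.953  0.001  0.304]
 [-0.001 -1.     0.   ]]
[0.50771177 0.09150692 0.03      ] [0.43607586 0.08372685 0.03      ] 0.07205715855769618 [ 0.52579747 -0.25300723  0.081     ]
0.3448628592243606 [-0.15630461  0.9877089   0.        ] 98.99246700986683
nest [0.48283514 0.01847726 0.03      ]
stopper ring [0.56134563 0.08774611 0.03      ] [ 0.409554   -0.06305889  0.008     ] [0.44265499 0.38339517 0.022     ] [0.48543492 0.28013559 0.034     ] [ 0.58387345 -0.14272936  0.        ]
```

Emit:
step_arm(offset=[[-0.0215, 0, 0.054], [-0.0215, 0, 0.054], [-0.0215, 0, 0.054], [-0.0215, 0, 0.054], [-0.0215, 0, 0.054], [-0.0215, 0, 0.054], [-0.0215, 0, 0.054], [-0.0215, 0, 0.054]], spin=[0, 0, 0, 0, 0, 0, 0, 0], grip=[1, 1, 1, 1, 1, 1, 1, 1])

```text
time_s: 1.15
position: [0.5506, -0.2989, 0.4046]
orientation: [0.571, -0.417, 0.417, -0.571]
ft_force: [-0.3, -0.9, 0.8]
opening: 0.0855
```

Emit:
step_arm(offset=[[0, 0, 0], [0, 0, 0], [0, 0, 0], [0, 0, 0], [0, 0, 0], [0, 0, 0], [0, 0, 0], [0, 0, 0]], spin=[-10.2, -10.2, -10.2, -10.2, -10.2, -10.2, -10.2, -10.2], grip=[1, 1, 1, 1, 1, 1, 1, 1])

```text
time_s: 2.15
position: [0.5493, -0.3003, 0.4045]
orientation: [-0.705, -0.059, 0.059, 0.705]
ft_force: [-0.9, 0.5, -0.1]
opening: 0.0857
```

Emit:
step_arm(offset=[[-0.002, 0, 0.05], [-0.002, 0, 0.05], [-0.002, 0, 0.05], [-0.002, 0, 0.05], [-0.002, 0, 0.05], [0, 0, 0]], spin=[0, 0, 0, 0, 0, 0], grip=[1, 1, 1, 1, 1, 1])

```text
time_s: 2.9
position: [0.4983, -0.0527, 0.4048]
orientation: [-0.705, -0.058, 0.059, 0.705]
ft_force: [0.7, -0.1, 0.6]
opening: 0.0851
```

```bash
cat >> h.py <<'E'
def snap(ctrl,name,tag):
    st=ctrl.read_state(); c=ctrl.camera(name); cv2.imwrite(f"pics/{tag}.png",c["image"][:,:,::-1])
    pickle.dump((c,st),open(tag+".pkl","wb")); return c,st
E
python3 - <<'E'
from h import *
from bench import ctrl
c,st=snap(ctrl,"wrist","w1"); print(st["position"],st["time_s"],st["joints"])
E
```

```text
[ 0.49828815 -0.05274441  0.40484537] 2.9 [-2.37378824e-01  3.15515729e-01  1.85606877e+00  1.48061397e-04
  9.70444230e-01 -4.02986584e-01]
```

View pics/w1.png

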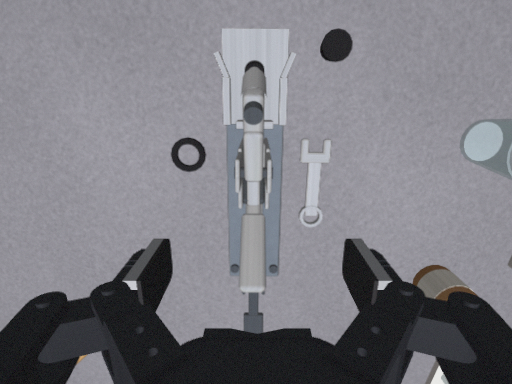

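Wrist view: the pliers stand nearly straight in the picture. The anvil's front corners are near (222,29) and (289,29), the foot's rear corners near (229,276) and (279,276), and the paddle near (254,322). I'll measure these more precisely.

Run:
```python
from h import *
c,st=pickle.load(open("w1.pkl","rb"));im=c["image"]
a=cv2.resize(im[15:135,200:310,::-1],None,fx=5,fy=5,interpolation=cv2.INTER_CUBIC)
b=cv2.resize(im[230:340,200:310,::-1],None,fx=5,fy=5,interpolation=cv2.INTER_CUBIC)
cv2.imwrite("pics/w1a.png",a);cv2.imwrite("pics/w1b.png",b)
P=lambda u,v,z:onz(c,(u,v),z,st)
A=P(289,29,.03);B=P(222,29,.03);C=P(229,276,.012);D=P(280,276,.012);T=P(254,322,.081)
print(A,B,np.linalg.norm(A-B),C,D,np.linalg.norm(C-D),T)
for Q,W in (((A+B)/2,(C+D)/2),((A+B)/2,T)):
    v=(Q-W)[:2];print(np.linalg.norm(v),np.degrees(np.arctan2(v[1],v[0])),Q[:2]-.07*v/np.linalg.norm(v))
```

```text
[0.50895899 0.09420003 0.03      ] [0.43927537 0.08254053 0.03      ] 0.07065232236146539 [ 0.4879623  -0.22532115  0.012     ] [ 0.55933371 -0.21338264  0.012     ] 0.07236301404034826 [ 0.52656903 -0.23759476  0.081     ]
0.31168291658131286 99.14387523099333 [0.48524117 0.01925981]
0.3301581459485877 99.14124652724962 [0.485238  0.0192593]
```

View pics/w1a.png

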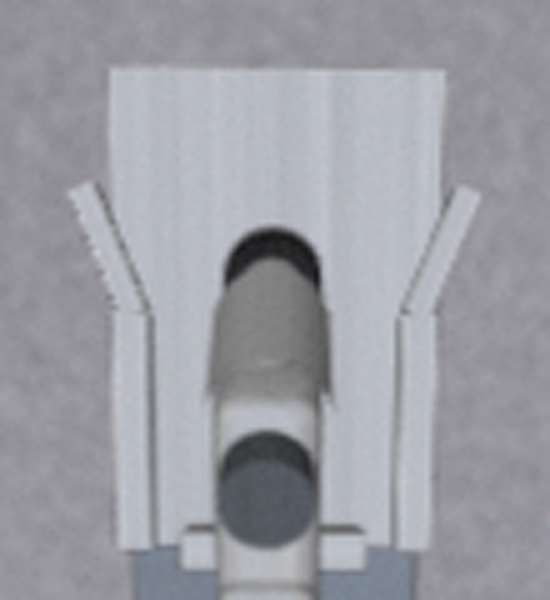

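View pics/w1b.png

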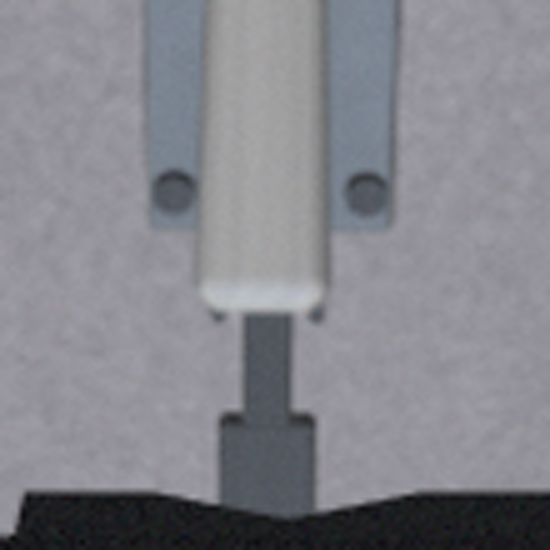

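Run:
```python
from h import *
c,st=pickle.load(open("w1.pkl","rb"))
P=lambda u,v,z:onz(c,(u,v),z,st)
def rep(O,th):
    x=np.array([np.cos(th),np.sin(th)]);y=np.array([-x[1],x[0]])
    for n,u,v,z in [("rail20L",230,77.4,.042),("rail20R",280.4,77.6,.042),("stopL",236.8,120.7,.054),("stopR",273,120.7,.054),("handleendL",240.5,291,.155),("handleendR",265,291,.155),("padfrontL",244,314,.081),("padfrontR",263,314,.081),("footL",229.5,276,.012),("footR",278.8,276,.012)]:
        p=P(u,v,z)[:2]-O;print(n,(p@x).round(4),(p@y).round(4))
rep(np.array([.4852,.0193]),np.radians(99.14))
c2=pickle.load(open("c0.pkl","rb"))["top"]
```

```text
rail20L 0.0208 0.0267
rail20R 0.0209 -0.0267
stopL -0.0234 0.0193
stopR -0.0231 -0.0192
handleendL -0.1611 0.0114
handleendR -0.1609 -0.01
padfrontL -0.2485 0.012
padfrontR -0.2483 -0.0108
footL -0.2419 0.0354
footR -0.2415 -0.0345
```

Emit:
step_arm(offset=[[0.0035, 0, 0.055], [0.0035, 0, 0.055], [0.0035, 0, 0.055], [0.0035, 0, 0.055], [0.0035, 0, 0.055], [0.0035, 0.03, 0.05], [0.0035, 0.03, 0.05], [0, 0, 0]], spin=[0, 0, 0, 0, 0, -6.6, -6.6, 0], grip=[1, 1, 1, 1, 1, 1, 1, 1])

```text
time_s: 3.95
position: [0.4569, 0.3196, 0.3422]
orientation: [0.694, 0.138, -0.14, -0.693]
ft_force: [0.1, -0.7, -0.8]
opening: 0.0855
```

Run:
```python
from h import *
from bench import ctrl
c,st=snap(ctrl,"wrist","w2"); print(st["position"],st["time_s"],st["joints"])
im=c["image"]
```

```text
[0.4568824  0.3196354  0.34216527] 3.95 [ 4.91996042e-01  4.69700192e-01  1.79500567e+00 -1.44877951e-05
  8.80621703e-01  9.58474088e-02]
```

View pics/w2.png

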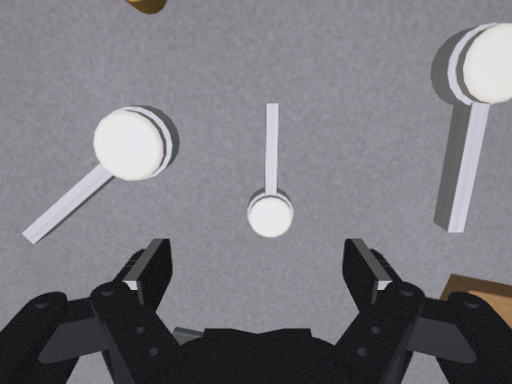

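The small holder is in the middle: lid at about (271,217), tang end at about (272,104). The two larger holders are well clear.

Run:
```python
from h import *
c,st=pickle.load(open("w2.pkl","rb"));im=c["image"]
sub=im[95:245,235:310]
g=cv2.cvtColor(im,cv2.COLOR_RGB2GRAY);hsv=cv2.cvtColor(im,cv2.COLOR_RGB2HSV)
lidm=((hsv[...,2]>215)).astype(np.uint8);lidm[:180]=0;lidm[245:]=0;lidm[:,:235]=0;lidm[:,310:]=0
n,l,s,ce=cv2.connectedComponentsWithStats(lidm);print(s[1:],ce[1:])
i=1+np.argmax(s[1:,4]);lid=onz(c,ce[i],.034,st)
w=onz(c,(s[i,0],ce[i,1]),.034,st)-onz(c,(s[i,0]+s[i,2],ce[i,1]),.034,st)
print("lid",lid,"width",np.linalg.norm(w))
tm=(g>150).astype(np.uint8);cent=[]
for r in range(106,186,8):
    xs=np.where(tm[r,255:290])[0]+255
    print(r,xs.min(),xs.max(),end="; ")
    cent.append(onz(c,(xs.mean(),r),.022,st))
cent=np.array(cent)
rr=np.where(tm[95:190,272])[0]+95;print("\ntang rows",rr.min())
e=onz(c,(272,rr.min()-.5),.022,st);print("end",e,np.linalg.norm((e-lid)[:2]))
v=(cent[0]-cent[-1])[:2];print("tang dir",np.degrees(np.arctan2(v[1],v[0])), "lid-end dir",np.degrees(np.arctan2(*(e-lid)[1::-1])))
R=Ro.from_quat(st["orientation"]).as_matrix()
print("tool z ang",np.degrees(np.arctan2(R[1,2],R[0,2])))
d=(e-lid)[:2];d/=np.linalg.norm(d)
G=e[:2]-.029*d;print("grip from end",G,"from lid",lid[:2]+.085*d)
print("tool offset to grip",R.T@(np.r_[G,.012+.155]-st["position"]))
cv2.imwrite("pics/w2a.png",cv2.resize(sub[:,:,::-1],None,fx=4,fy=4,interpolation=cv2.INTER_CUBIC))
```

```text
[[ 266  180   10   15  138]
 [ 263  194    1    1    1]
 [ 249  198   42   39 1246]
 [ 249  208    1    1    1]
 [ 248  210    1    1    1]] [[270.61594203 186.5       ]
 [263.         194.        ]
 [269.83547352 217.01845907]
 [249.         208.        ]
 [248.         210.        ]]
lid [0.48521151 0.28492484 0.034     ] width 0.042633766498130186
106 266 278; 114 266 278; 122 266 278; 130 266 278; 138 266 277; 146 265 277; 154 265 282; 162 265 277; 170 265 277; 178 265 276; 
tang rows 103
end [0.44311609 0.38832259 0.022     ] 0.11163834082591602
tang dir 112.31931674302608 lid-end dir 112.15228198506571
tool z ang 112.69821364517621
grip from end [0.45405111 0.36146323] from lid [0.4531606  0.36365056]
tool offset to grip [0.01417929 0.17509914 0.03974535]
```

View pics/w2a.png

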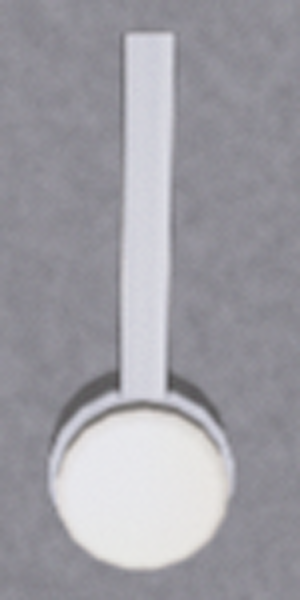

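Emit:
step_arm(offset=[[0.007, 0.02, 0.021], [0.007, 0.03, 0.021], [0, 0.03, 0], [0, 0, 0]], spin=[0.5, 0, 0, 0], grip=[1, 1, 1, 1])

```text
time_s: 4.5
position: [0.4549, 0.3608, 0.2637]
orientation: [0.695, 0.133, -0.135, -0.694]
ft_force: [-0.4, 0.0, -0.1]
opening: 0.0856
```

Run:
```python
from h import *
from bench import ctrl
c,st=snap(ctrl,"wrist","w3"); print(st["position"],st["time_s"])
R=Ro.from_quat(st["orientation"]).as_matrix()
print("tool z ang",np.degrees(np.arctan2(R[1,2],R[0,2])))
```

```text
[0.45490482 0.36079722 0.26370966] 4.5
tool z ang 111.85662833605973
```

View pics/w3.png

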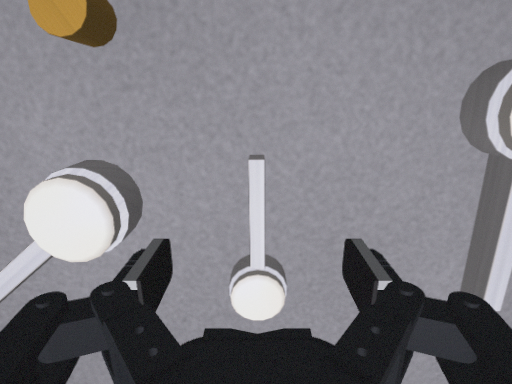

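Run:
```python
from h import *
c,st=pickle.load(open("w3.pkl","rb"));im=c["image"]
g=cv2.cvtColor(im,cv2.COLOR_RGB2GRAY)
print(g[150:166,257])
for r in (170,200,230,260): print(r,g[r,244:272])
R=Ro.from_quat(st["orientation"]).as_matrix()
e=onz(c,(257,160.3),.022,st);b=onz(c,(257,154.5),.002,st)
lid=onz(c,(258,297.5),.034,st);print(e,b,lid,np.linalg.norm((e-lid)[:2]))
print("tool frame end, lid",R.T@(e-st["position"]),R.T@(lid-st["position"]))
```

```text
[147 146 144 140 130 100 100  98 102 138 201 209 210 211 211 210]
170 [146 143 144 145 170 200 211 212 214 211 215 214 210 210 211 214 214 217
 216 212 170 139 152 153 154 150 148 143]
200 [146 144 145 142 134 180 213 214 213 215 216 214 212 212 214 215 216 218
 219 213 171 134 141 140 139 138 143 142]
230 [141 142 144 147 147 162 198 212 214 214 215 217 216 215 216 215 217 218
 220 217 180 137 143 148 150 148 145 148]
260 [ 95  91  96  96  98  92 174 215 214 211 215 216 216 214 215 213 215 217
 219 219 176 109  97  97  95  96  93  95]
[0.44410482 0.38815646 0.022     ] [0.44389141 0.38859328 0.002     ] [0.48543659 0.28741831 0.034     ] 0.10888750854256465
tool frame end, lid [0.00079429 0.2416873  0.02958627] [ 0.00162053  0.22976302 -0.07930642]
```

Emit:
step_arm(offset=[[0.001, 0.03, 0.003], [0, 0.03, 0], [0, 0.02, 0], [0, 0.0065, 0], [0, 0, 0]], spin=[0, 0, 0, 0, 0], grip=[1, 1, 1, 1, 1])

```text
time_s: 5.18
position: [0.4544, 0.365, 0.1792]
orientation: [-0.694, -0.135, 0.134, 0.694]
ft_force: [-0.4, 0.1, -0.4]
opening: 0.0858
```

Emit:
step_arm(offset=[[0, 0, 0], [0, 0, 0], [0, 0, 0], [0, 0, 0], [0, 0, 0], [0, 0, 0]], spin=[0, 0, 0, 0, 0, 0], grip=[-1, -1, -1, -1, -1, -1], force=40)

```text
time_s: 5.92
position: [0.4538, 0.3654, 0.1782]
orientation: [0.694, 0.135, -0.135, -0.694]
ft_force: [-0.5, 0.4, 0.8]
opening: 0.0107
```

Emit:
step_arm(offset=[[0, -0.03, 0], [0, -0.03, 0], [0, 0, -0.04], [0, 0, -0.04], [0, 0, 0]], spin=[0, 0, 6.4, 6.3, 0], grip=[-1, -1, -1, -1, -1])

```text
time_s: 6.55
position: [0.4801, 0.2878, 0.238]
orientation: [0.705, 0.056, -0.056, -0.705]
ft_force: [-0.2, 0.0, -2.1]
opening: 0.011
```

```bash
cat >> h.py <<'E'
O=np.array([.4851,.0201]);TH=np.radians(99.14);PX=np.array([np.cos(TH),np.sin(TH)]);PY=np.array([-PX[1],PX[0]])
def W(x,y,z): return np.r_[O+x*PX+y*PY,z]
def inpl(p): q=np.array(p[:2])-O; return np.r_[q@PX,q@PY,p[2]]
def tool(st):
    R=Ro.from_quat(st["orientation"]).as_matrix(); return R
def need(st,x,y,z): 
    return tool(st).T@(W(x,y,z)-st["position"])
def report(st):
    R=tool(st);print("t",st["time_s"],"TCP in pliers",inpl(st["position"]).round(4),"toolz ang rel",round(np.degrees(np.arctan2(R[1,2],R[0,2]))-99.14,2),"down",R[:,1].round(3),"F",st["ft_force"].round(1),"open",st["opening"])
E
python3 - <<'E'
from h import *
from bench import ctrl
c,st=snap(ctrl,"wrist","w4"); report(st)
im=c["image"];g=cv2.cvtColor(im,cv2.COLOR_RGB2GRAY)
cv2.imwrite("pics/w4a.png",cv2.resize(im[140:330,180:340,::-1],None,fx=3,fy=3))
E
```

```text
t 6.55 TCP in pliers [ 0.2651 -0.0376  0.238 ] toolz ang rel -0.07 down [-0.001 -0.    -1.   ] F [-0.2  0.  -2.1] open 0.01100657767942785
```

View pics/w4.png

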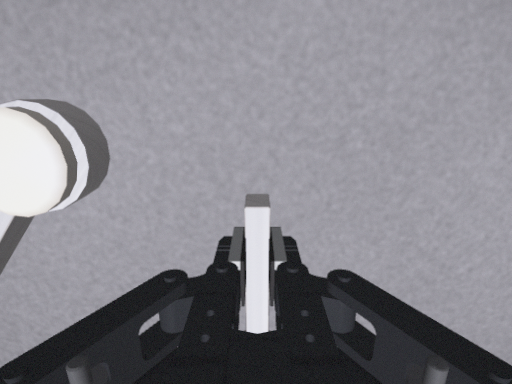

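Run:
```python
from h import *
c,st=pickle.load(open("w4.pkl","rb"))
g=cv2.cvtColor(c["image"],cv2.COLOR_RGB2GRAY)
print(g[190:215,257]); print(g[215,235:280]);print(g[310,235:280])
for uv in [(257.5,207),(257.5,215),(257.5,310)]:
    p=onz(c,uv,.238-.156,st);print(tool(st).T@(p-st["position"]))
```

```text
[156 154 153 143 117 110 112 107 110 108 108 109 108 111 109 107 137 192
 217 224 223 224 223 224 223]
[158 157 159 157 161 161 160 159 161 179 213 222 224 225 225 226 225 225
 227 226 225 225 224 225 224 224 225 226 226 229 229 229 230 224 200 168
 158 158 158 159 160 159 157 158 157]
[ 36  44  38  35  84 137 156 157 155 158 165 201 225 225 225 225 225 228
 226 228 227 225 226 225 226 226 227 228 230 232 232 231 224 170 138 151
 152 155 157 141  83  44  38  51  35]
[0.00121813 0.15597959 0.02622527]
[0.00122144 0.15598099 0.02233931]
[ 0.00126658  0.15599973 -0.02976284]
```

Emit:
step_arm(offset=[[-0.019, 0, -0.024], [-0.0186, 0, -0.023], [0, 0.015, 0], [0, 0.0135, 0], [0, 0, 0]], spin=[0, 0, 0, 0, 0], grip=[-1, -1, -1, -1, -1])

```text
time_s: 7.22
position: [0.4501, 0.2379, 0.2083]
orientation: [0.705, 0.057, -0.058, -0.705]
ft_force: [0.2, -0.2, -2.3]
opening: 0.0112
```

Run:
```python
from h import *
from bench import ctrl
c,st=snap(ctrl,"scene","s1"); report(st)
cv2.imwrite("pics/s1a.png",cv2.resize(c["image"][130:270,180:320,::-1],None,fx=4,fy=4,interpolation=cv2.INTER_CUBIC))
```

```text
t 7.225 TCP in pliers [ 2.206e-01 -1.000e-04  2.083e-01] toolz ang rel 0.21 down [-0.002 -0.001 -1.   ] F [ 0.2 -0.2 -2.3] open 0.011173643339105754
```

View pics/s1a.png

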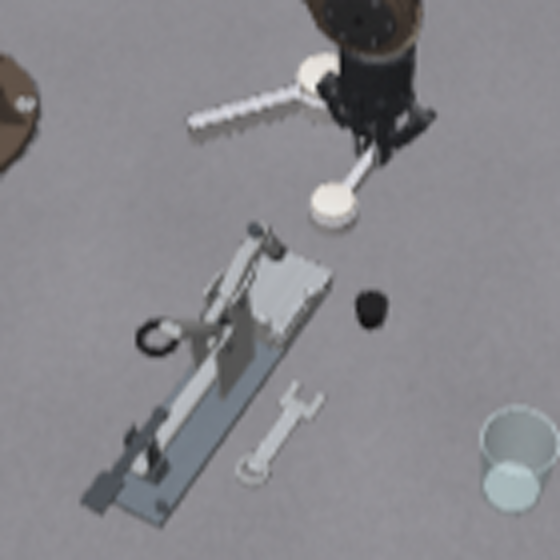

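Run:
```python
from h import *
from bench import ctrl
c,st=snap(ctrl,"top","t1"); report(st)
cv2.imwrite("pics/t1a.png",cv2.resize(c["image"][190:260,160:290,::-1],None,fx=6,fy=6,interpolation=cv2.INTER_CUBIC))
```

```text
t 7.275 TCP in pliers [ 2.206e-01 -1.000e-04  2.089e-01] toolz ang rel 0.21 down [-0.001 -0.    -1.   ] F [ 0.3  1.4 -2.1] open 0.010745683517007734
```

View pics/t1a.png

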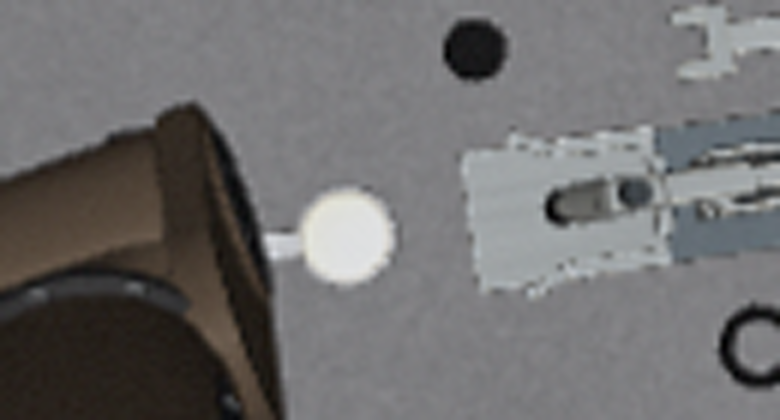

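Run:
```python
from h import *
c,st=pickle.load(open("t1.pkl","rb"));im=c["image"]
hsv=cv2.cvtColor(im,cv2.COLOR_RGB2HSV)
m=(hsv[...,2]>190).astype(np.uint8);m[:,:205]=0;m[:,228:]=0;m[:215]=0;m[245:]=0
m=cv2.morphologyEx(m,cv2.MORPH_OPEN,np.ones((7,7)))
n,l,s,ce=cv2.connectedComponentsWithStats(m);print(s[1:],ce[1:])
L=onz(c,ce[1],.065);
f=lambda u,v:((u+.5)/6-.5+160,(v+.5)/6-.5+190)
A=onz(c,f(462,152),.03);B=onz(c,f(481,292),.03)
print("lid",inpl(L),"corners",inpl(A),inpl(B),"exp lid x",inpl(st["position"])[0]-.088)
# rails: zone edges at x cols 655..
for u,v in [(515,133),(655,128),(533,297),(668,263)]: print(inpl(onz(c,f(u,v),.042)))
```

```text
[[211 223  13  13 157]] [[217. 229.]]
lid [ 0.13290813 -0.0007313   0.065     ] corners [ 0.0697048  -0.03575703  0.03      ] [0.0702119  0.03669001 0.03      ] exp lid x 0.13260554783746742
[ 0.04131224 -0.04084737  0.042     ]
[-0.0299026  -0.03302894  0.042     ]
[0.04420081 0.04299072 0.042     ]
[-0.02626544  0.03597347  0.042     ]
```

Emit:
step_arm(offset=[[-0.0013, -0.002, 0], [0, 0, -0.02], [0, 0, -0.02], [0, 0, -0.02], [0, 0, -0.015], [0, 0, -0.015], [0, 0, -0.01], [0, 0, 0]], spin=[0, 0, 0, 0, 0, 0, 0, 0], grip=[-1, -1, -1, -1, -1, -1, -1, -1])

```text
time_s: 8.32
position: [0.465, 0.1378, 0.2117]
orientation: [0.705, 0.057, -0.057, -0.705]
ft_force: [-0.0, -0.0, -1.6]
opening: 0.0108
```

Run:
```python
from h import *
from bench import ctrl
c,st=snap(ctrl,"top","t2"); report(st)
cv2.imwrite("pics/t2a.png",cv2.resize(c["image"][190:260,190:300,::-1],None,fx=6,fy=6,interpolation=cv2.INTER_CUBIC))
c,st=snap(ctrl,"scene","s2"); report(st)
cv2.imwrite("pics/s2a.png",cv2.resize(c["image"][150:250,200:300,::-1],None,fx=5,fy=5,interpolation=cv2.INTER_CUBIC))
```

```text
t 8.325 TCP in pliers [0.1194 0.0011 0.2117] toolz ang rel 0.09 down [ 0. -0. -1.] F [-0.  -0.  -1.6] open 0.01081558708966236
t 8.375 TCP in pliers [0.1198 0.0011 0.2117] toolz ang rel 0.12 down [ 0. -0. -1.] F [ 0.1 -0.5 -2.9] open 0.011131817532678874
```

View pics/t2a.png

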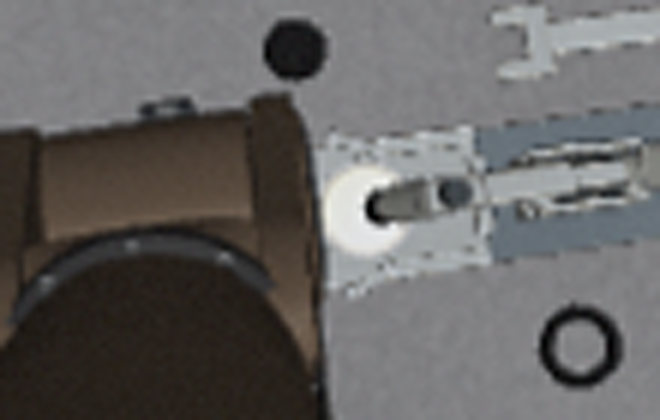

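View pics/s2a.png

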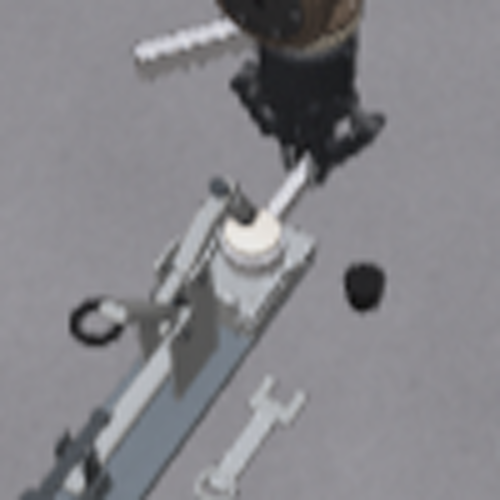

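Emit:
step_arm(offset=[[0, 0, -0.008], [0, 0, -0.008], [0, 0.001, -0.005], [0, 0.001, -0.003], [0, 0, 0]], spin=[0, 0, 0, 0, 0], grip=[-1, -1, -1, -1, -1])

```text
time_s: 9.05
position: [0.4688, 0.1144, 0.2096]
orientation: [0.705, 0.057, -0.057, -0.705]
ft_force: [0.4, -1.1, -2.9]
opening: 0.0108
```

Emit:
step_arm(offset=[[0, 0.0008, -0.001], [0, 0, -0.001], [0, 0, -0.001], [0, 0, 0]], spin=[0, 0, 0, 0], grip=[-1, -1, -1, -1])

```text
time_s: 9.55
position: [0.4693, 0.1117, 0.2089]
orientation: [0.705, 0.057, -0.057, -0.705]
ft_force: [-0.4, -0.2, -0.9]
opening: 0.0108
```

Emit:
step_arm(offset=[[0, 0, -0.001], [0, 0, -0.001], [0, 0, -0.001], [0, 0, 0]], spin=[0, 0, 0, 0], grip=[-1, -1, -1, -1])

```text
time_s: 10.05
position: [0.4698, 0.1086, 0.2089]
orientation: [0.705, 0.057, -0.057, -0.705]
ft_force: [0.3, 0.6, -1.9]
opening: 0.011
```

Emit:
step_arm(offset=[[0, 0, -0.001], [0, 0, -0.001], [0, 0, 0]], spin=[0, 0, 0], grip=[-1, -1, -1])

```text
time_s: 10.42
position: [0.4699, 0.1072, 0.2089]
orientation: [-0.705, -0.057, 0.057, 0.705]
ft_force: [-1.9, 7.0, -1.0]
opening: 0.0109
```

Emit:
step_arm(offset=[[0, 0.0005, 0], [0, 0.0004, 0], [0, 0, 0]], spin=[0, 0, 0], grip=[-1, -1, -1])

```text
time_s: 10.8
position: [0.4699, 0.1072, 0.2083]
orientation: [-0.705, -0.057, 0.057, 0.705]
ft_force: [-1.4, 8.6, 5.1]
opening: 0.0108
```

Run:
```python
from h import *
from bench import ctrl
c,st=snap(ctrl,"wrist","w5"); report(st)
c,st=snap(ctrl,"scene","s3"); report(st)
cv2.imwrite("pics/s3a.png",cv2.resize(c["image"][150:250,200:300,::-1],None,fx=5,fy=5,interpolation=cv2.INTER_CUBIC))
```

```text
t 10.8 TCP in pliers [0.0884 0.0012 0.2083] toolz ang rel 0.16 down [ 0.  0. -1.] F [-1.4  8.6  5.1] open 0.010788012324267897
t 10.85 TCP in pliers [0.0884 0.0012 0.2082] toolz ang rel 0.16 down [ 0.  0. -1.] F [-1.   9.3  3.8] open 0.010594403056439279
```

View pics/w5.png

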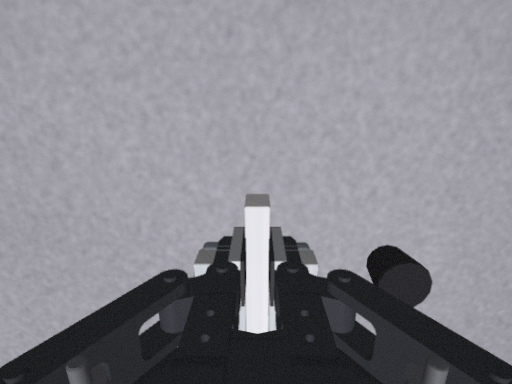

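View pics/s3a.png

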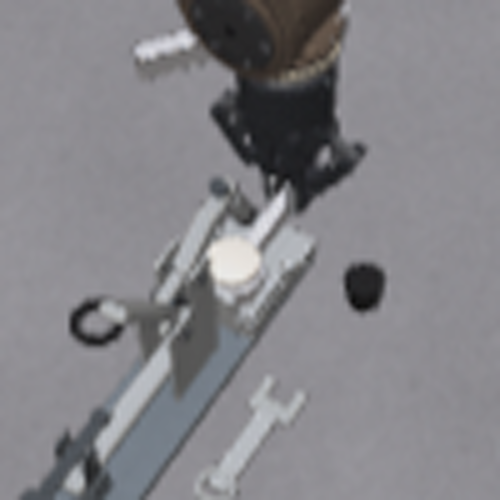

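The disc is home: contact force is about 8 N at TCP x = 88.4 mm against 88 expected. It is seated on the anvil, so I release.

Emit:
step_arm(offset=[[0, 0, 0], [0, 0, 0], [0, 0, 0], [0, 0, 0]], spin=[0, 0, 0, 0], grip=[-0.3, 0, 0, 0])

```text
time_s: 11.4
position: [0.4701, 0.1067, 0.2079]
orientation: [0.705, 0.057, -0.057, -0.705]
ft_force: [0.1, 0.0, 1.2]
opening: 0.0427
```

Emit:
step_arm(offset=[[0, -0.02, 0], [0, -0.05, 0], [0, -0.05, 0], [0, -0.05, 0], [0, 0, 0]], spin=[0, 0, 0, 0, 0], grip=[0, 0, 0, 0, -1])

```text
time_s: 12.02
position: [0.4701, 0.1068, 0.3811]
orientation: [0.705, 0.06, -0.055, -0.705]
ft_force: [-0.0, 0.1, -0.9]
opening: 0.0255
```

Run:
```python
from h import *
from bench import ctrl
c,st=snap(ctrl,"wrist","w6"); report(st)
c,st=snap(ctrl,"scene","s4")
cv2.imwrite("pics/s4a.png",cv2.resize(c["image"][150:250,200:300,::-1],None,fx=5,fy=5,interpolation=cv2.INTER_CUBIC))
c,st=pickle.load(open("w1.pkl","rb"))
for u in (240.5,265): print(inpl(onz(c,(u,291),.1756,st)))
```

```text
t 12.025 TCP in pliers [0.088  0.001  0.3811] toolz ang rel 0.16 down [ 0.007  0.    -1.   ] F [-0.   0.1 -0.9] open 0.02550819767383451
[-0.14660696  0.01015042  0.1756    ]
[-0.14648441 -0.00920143  0.1756    ]
```

View pics/w6.png

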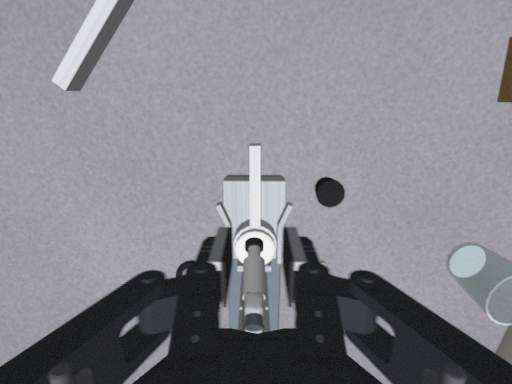

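View pics/s4a.png

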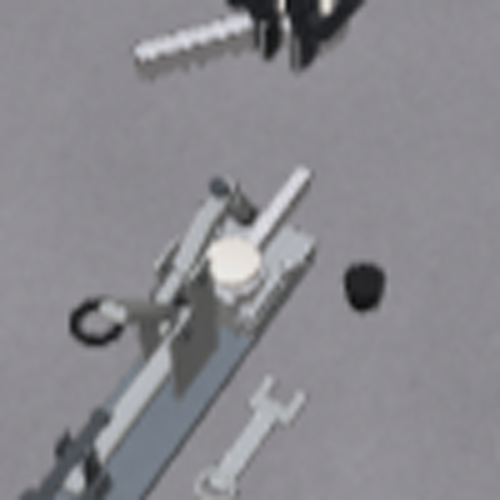

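Run:
```python
from h import *
c,st=pickle.load(open("w6.pkl","rb"));g=cv2.cvtColor(c["image"],cv2.COLOR_RGB2GRAY)
print(g[140:152,255],g[172:188,232])
print(inpl(onz(c,(255,146),.052,st)),"anvil",inpl(onz(c,(224,182),.03,st)),inpl(onz(c,(286,182),.03,st)),"tang low",inpl(onz(c,(254.5,210),.052,st)))
print(need(st,-.127,.001,.385))
```

```text
[161 161 155 127 111 151 219 227 226 225 226 224] [162 161 143  90  82 101  94  95 125 178 203 196 198 198 202 200]
[ 0.11409416 -0.0001435   0.052     ] anvil [0.06973964 0.03480396 0.03      ] [ 0.06980607 -0.03527864  0.03      ] tang low [0.04452168 0.00032274 0.052     ]
[-0.00052775 -0.00372995 -0.21497177]
```

Emit:
step_arm(offset=[[0, 0, -0.045], [0, 0, -0.045], [0, 0, -0.045], [0, 0, -0.045], [0, 0, -0.035], [0, 0.02, 0], [0, 0, 0]], spin=[0, 0, 0, 0, 0, 0, 0], grip=[-1, -1, -1, -1, -1, -1, -1])

```text
time_s: 13.0
position: [0.5045, -0.1057, 0.3555]
orientation: [-0.704, -0.055, 0.059, 0.706]
ft_force: [-0.3, -0.4, 0.1]
opening: -0.0004
```

Run:
```python
from h import *
from bench import ctrl
c,st=snap(ctrl,"wrist","w7"); report(st)
c,st=snap(ctrl,"scene","s5")
cv2.imwrite("pics/s5a.png",cv2.resize(c["image"][150:270,180:300,::-1],None,fx=4.5,fy=4.5,interpolation=cv2.INTER_CUBIC))
for q in np.arange(0,.87,.06):
    a=.86-q;s=.095
    x=-.09-s*np.cos(a)+.018*np.sin(a);z=.082+s*np.sin(a)+.018*np.cos(a)
    print(round(q,2),"tipcentre x",round(x+.011,4),"TCPz",round(z+.1734,4))
```

```text
t 13.0 TCP in pliers [-0.1273  0.0009  0.3555] toolz ang rel 0.1 down [-0.005  0.002 -1.   ] F [-0.3 -0.4  0.1] open -0.0003819908465791432
0.0 tipcentre x -0.1273 TCPz 0.3391
0.06 tipcentre x -0.1323 TCPz 0.3361
0.12 tipcentre x -0.137 TCPz 0.3327
0.18 tipcentre x -0.1416 TCPz 0.3291
0.24 tipcentre x -0.1459 TCPz 0.3252
0.3 tipcentre x -0.1499 TCPz 0.3211
0.36 tipcentre x -0.1537 TCPz 0.3167
0.42 tipcentre x -0.1573 TCPz 0.3121
0.48 tipcentre x -0.1605 TCPz 0.3074
0.54 tipcentre x -0.1635 TCPz 0.3024
0.6 tipcentre x -0.1662 TCPz 0.2972
0.66 tipcentre x -0.1685 TCPz 0.2919
0.72 tipcentre x -0.1706 TCPz 0.2865
0.78 tipcentre x -0.1723 TCPz 0.2809
0.84 tipcentre x -0.1736 TCPz 0.2753
```

View pics/w7.png

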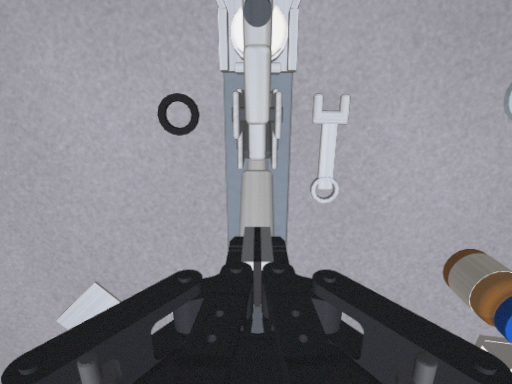

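View pics/s5a.png

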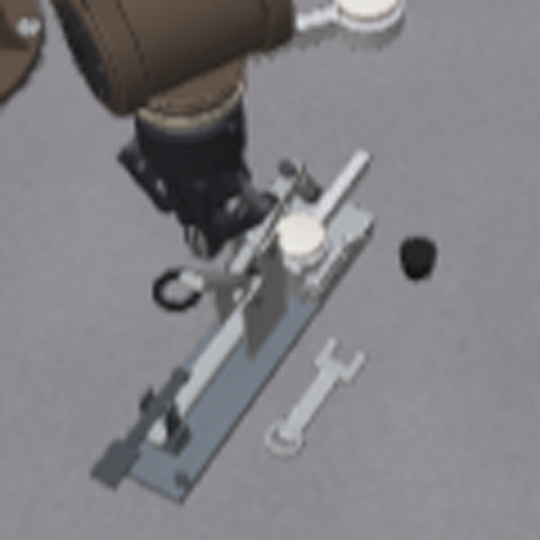

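Emit:
step_arm(offset=[[0, 0.008, 0], [0, 0.007, 0], [0, 0.002, -0.002], [0, 0.003, -0.004], [0, 0, 0]], spin=[0, 0, 0, 0, 0], grip=[-1, -1, -1, -1, -1])

```text
time_s: 13.72
position: [0.5058, -0.1116, 0.3379]
orientation: [0.705, 0.057, -0.057, -0.705]
ft_force: [0.1, 0.6, 0.1]
opening: 0.0001
```

Emit:
step_arm(offset=[[0, 0.0017, -0.0023], [0, 0.0017, -0.0023], [0, 0.0018, -0.0023], [0, 0.0018, -0.0023], [0, 0, 0]], spin=[0, 0, 0, 0, 0], grip=[-1, -1, -1, -1, -1])

```text
time_s: 14.35
position: [0.5073, -0.1206, 0.3309]
orientation: [0.705, 0.057, -0.057, -0.705]
ft_force: [0.2, 0.5, 1.2]
opening: 0.0
```

Emit:
step_arm(offset=[[0, 0.002, 0], [0, 0.002, 0], [0, 0.002, -0.002], [0, 0.002, -0.0022], [0, 0, 0]], spin=[0, 0, 0, 0, 0], grip=[-1, -1, -1, -1, -1])

```text
time_s: 14.98
position: [0.5079, -0.1247, 0.3228]
orientation: [-0.705, -0.057, 0.057, 0.705]
ft_force: [0.6, 0.8, 0.5]
opening: -0.0
```

Run:
```python
from h import *
from bench import ctrl
c,st=snap(ctrl,"wrist","w8"); report(st)
cv2.imwrite("pics/w8a.png",cv2.resize(c["image"][0:384,130:380,::-1],None,fx=1.5,fy=1.5))
```

```text
t 14.975 TCP in pliers [-0.1466  0.0005  0.3228] toolz ang rel 0.14 down [-0.  0. -1.] F [0.6 0.8 0.5] open -3.6852856513253e-05
```

View pics/w8a.png

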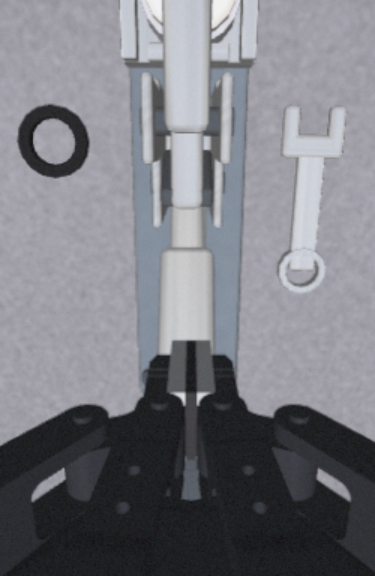

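Emit:
step_arm(offset=[[0, 0.0037, -0.0036], [0, 0.0038, -0.0035], [0, 0.0039, -0.0034], [0, 0.004, -0.0033], [0, 0, 0]], spin=[0, 0, 0, 0, 0], grip=[-1, -1, -1, -1, -1])

```text
time_s: 15.65
position: [0.51, -0.1379, 0.3072]
orientation: [-0.704, -0.057, 0.057, 0.705]
ft_force: [-1.1, 8.6, 5.3]
opening: 0.0002
```

Run:
```python
from h import *
from bench import ctrl
c,st=snap(ctrl,"wrist","w9"); report(st)
cv2.imwrite("pics/w9a.png",cv2.resize(c["image"][0:384,130:380,::-1],None,fx=1.5,fy=1.5))
c,st=snap(ctrl,"scene","s6")
cv2.imwrite("pics/s6a.png",cv2.resize(c["image"][150:270,180:300,::-1],None,fx=4.5,fy=4.5,interpolation=cv2.INTER_CUBIC))
```

```text
t 15.65 TCP in pliers [-0.16    0.0005  0.3072] toolz ang rel 0.13 down [-0.001  0.001 -1.   ] F [-1.1  8.6  5.3] open 0.00024475299045048453
```

View pics/w9a.png

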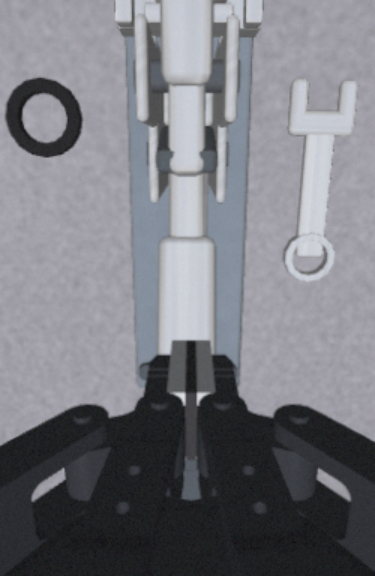

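View pics/s6a.png

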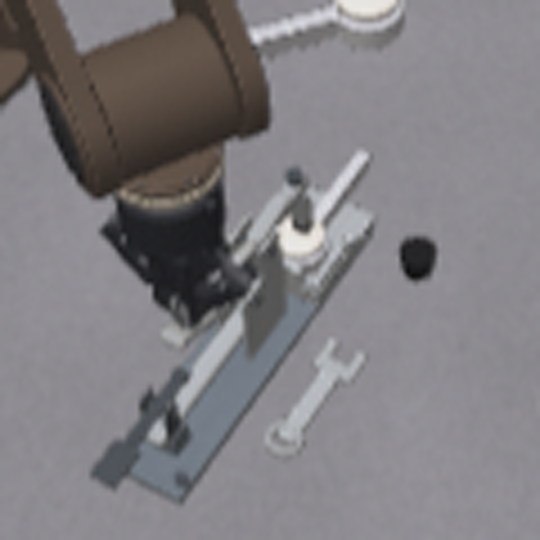

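Emit:
step_arm(offset=[[0, 0.003, 0], [0, 0.003, 0], [0, 0.003, -0.001], [0, 0, 0]], spin=[0, 0, 0, 0], grip=[-1, -1, -1, -1])

```text
time_s: 16.25
position: [0.5106, -0.14, 0.2993]
orientation: [0.706, 0.058, -0.056, -0.704]
ft_force: [-0.8, -3.4, 11.4]
opening: -0.0001
```

Emit:
step_arm(offset=[[0, 0.0025, -0.001], [0, 0.0025, -0.001], [0, 0, 0]], spin=[0, 0, 0], grip=[-1, -1, -1])

```text
time_s: 16.62
position: [0.511, -0.142, 0.2942]
orientation: [0.706, 0.058, -0.056, -0.704]
ft_force: [0.0, -4.0, 7.8]
opening: 0.0001
```

Emit:
step_arm(offset=[[0, 0.0025, -0.001], [0, 0.0025, -0.001], [0, 0, 0]], spin=[0, 0, 0], grip=[-1, -1, -1])

```text
time_s: 17.0
position: [0.5114, -0.144, 0.2889]
orientation: [0.705, 0.058, -0.057, -0.704]
ft_force: [0.9, -3.5, 6.3]
opening: 0.0003
```

Emit:
step_arm(offset=[[0, 0.002, -0.0007], [0, 0.002, -0.0007], [0, 0, 0]], spin=[0, 0, 0], grip=[-1, -1, -1])

```text
time_s: 17.38
position: [0.5115, -0.1451, 0.2847]
orientation: [0.705, 0.058, -0.057, -0.704]
ft_force: [0.7, -2.3, 4.1]
opening: -0.0001
```

Emit:
step_arm(offset=[[0, 0.002, -0.0005], [0, 0.002, -0.0005], [0, 0, 0]], spin=[0, 0, 0], grip=[-1, -1, -1])

```text
time_s: 17.75
position: [0.5112, -0.1454, 0.2802]
orientation: [-0.705, -0.057, 0.058, 0.705]
ft_force: [0.8, -0.7, 1.4]
opening: -0.0003
```

Emit:
step_arm(offset=[[0, 0.0015, 0], [0, 0.0015, 0], [0, 0, 0]], spin=[0, 0, 0], grip=[-1, -1, -1])

```text
time_s: 18.12
position: [0.5112, -0.1453, 0.2773]
orientation: [-0.705, -0.057, 0.058, 0.705]
ft_force: [-0.5, -0.0, 0.0]
opening: -0.0001
```

Run:
```python
from h import *
from bench import ctrl
c,st=snap(ctrl,"wrist","w10"); report(st)
cv2.imwrite("pics/w10a.png",cv2.resize(c["image"][0:384,130:380,::-1],None,fx=1.5,fy=1.5))
c,st=snap(ctrl,"scene","s7")
cv2.imwrite("pics/s7a.png",cv2.resize(c["image"][150:270,180:300,::-1],None,fx=4.5,fy=4.5,interpolation=cv2.INTER_CUBIC))
```

```text
t 18.125 TCP in pliers [-0.1675  0.0005  0.2773] toolz ang rel 0.15 down [-0.001  0.    -1.   ] F [-0.5 -0.   0. ] open -7.155474046712051e-05
```

View pics/w10a.png

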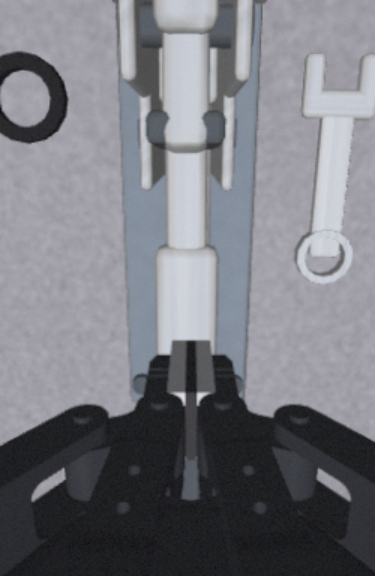

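View pics/s7a.png

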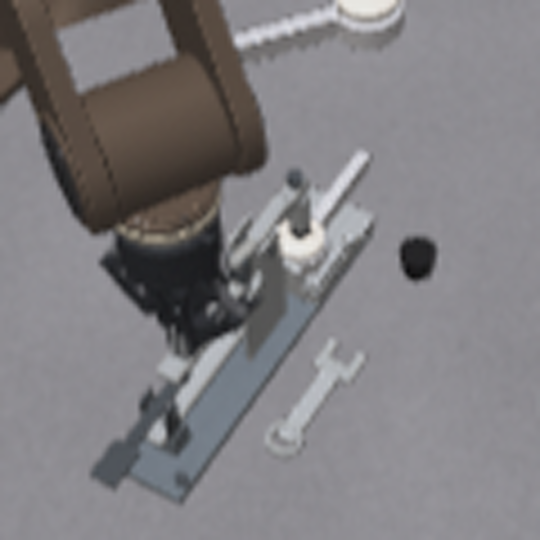

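Contact force has dropped to zero, so the handle has snapped away from the finger. I lift off to check the lock.

Emit:
step_arm(offset=[[0, -0.02, 0], [0, -0.03, 0], [0, -0.03, 0], [0, 0, 0.03], [0, 0, 0.03], [0, 0, 0]], spin=[0, 0, 0, 0, 0, 0], grip=[-1, -1, -1, -1, -1, -1])

```text
time_s: 18.98
position: [0.5012, -0.0849, 0.3577]
orientation: [-0.705, -0.058, 0.058, 0.705]
ft_force: [-0.0, -0.1, 0.6]
opening: 0.0003
```

Run:
```python
from h import *
from bench import ctrl
c,st=snap(ctrl,"wrist","w11"); report(st)
c,st=snap(ctrl,"scene","s8")
cv2.imwrite("pics/s8a.png",cv2.resize(c["image"][150:270,180:300,::-1],None,fx=4.5,fy=4.5,interpolation=cv2.INTER_CUBIC))
```

```text
t 18.975 TCP in pliers [-0.1062  0.0007  0.3577] toolz ang rel 0.27 down [-0.  0. -1.] F [-0.  -0.1  0.6] open 0.0003251166815158299
```

View pics/w11.png

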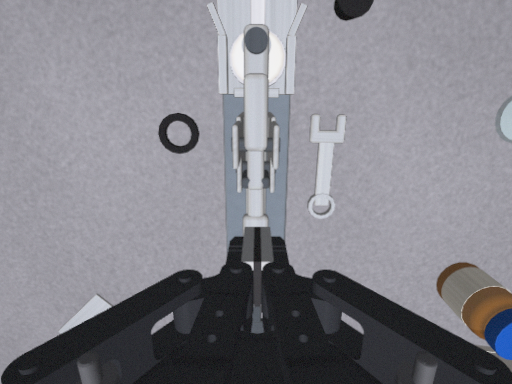

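View pics/s8a.png

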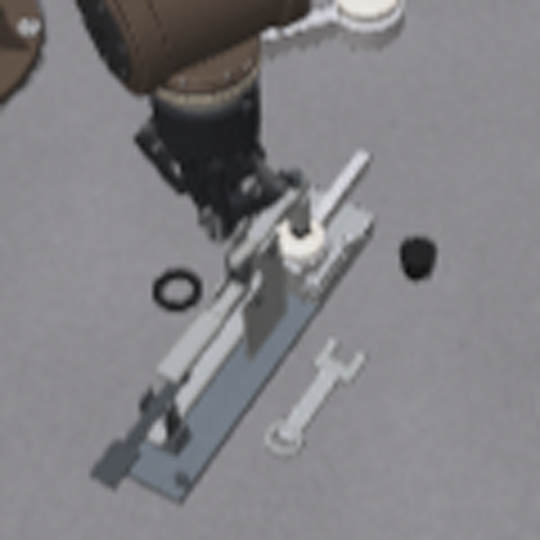

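Emit:
step_arm(offset=[[0, 0, -0.042], [0, 0, -0.042], [0, 0, -0.042], [0, 0, -0.041], [0, 0, 0]], spin=[0, 0, 0, 0, 0], grip=[-1, -1, -1, -1, -1])

```text
time_s: 19.7
position: [0.5285, -0.2543, 0.357]
orientation: [0.705, 0.056, -0.056, -0.705]
ft_force: [0.9, 0.3, -0.6]
opening: 0.0002
```

Emit:
step_arm(offset=[[0, 0, 0], [0, 0, 0], [0, 0, 0], [0, 0, 0], [0, 0, 0], [0, 0, 0], [0, 0, 0], [0, 0, 0]], spin=[10, 10, 10, 10, 10, 10, 10, 10], grip=[-1, -1, -1, -1, -1, -1, -1, -1])

```text
time_s: 20.7
position: [0.5284, -0.2508, 0.3575]
orientation: [0.576, -0.411, 0.411, -0.576]
ft_force: [-0.2, 0.4, -0.2]
opening: 0.0003
```

Emit:
step_arm(offset=[[0, 0.03, 0], [0, 0.03, 0], [0, 0, 0]], spin=[10, 0, 0], grip=[-1, -1, -1])

```text
time_s: 21.08
position: [0.5282, -0.2508, 0.296]
orientation: [0.539, -0.459, 0.456, -0.539]
ft_force: [0.3, -1.2, 0.3]
opening: -0.0001
```

Run:
```python
from h import *
from bench import ctrl
c,st=snap(ctrl,"wrist","w12"); report(st)
print(need(st,-.272,.0005,.255))
c,st=snap(ctrl,"scene","s9")
print("handle end, paddle end proj",proj(c,[W(-.198,0,.1),W(-.288,0,.081),W(-.252,0,.081)]))
cv2.imwrite("pics/s9a.png",cv2.resize(c["image"][150:270,180:300,::-1],None,fx=4.5,fy=4.5,interpolation=cv2.INTER_CUBIC))
```

```text
t 21.075 TCP in pliers [-0.2743  0.0004  0.296 ] toolz ang rel -89.84 down [-0.003  0.002 -1.   ] F [ 0.3 -1.2  0.3] open -8.163793851359998e-05
[-2.18608773e-03  4.09586361e-02  6.94441183e-05]
handle end, paddle end proj [[216.53735691 234.81524192]
 [202.29714943 257.50429062]
 [208.35139706 249.39435057]]
```

View pics/w12.png

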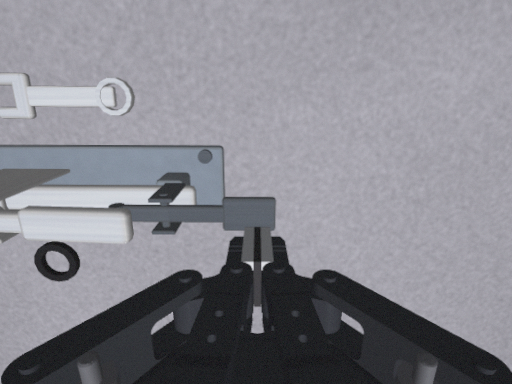

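View pics/s9a.png

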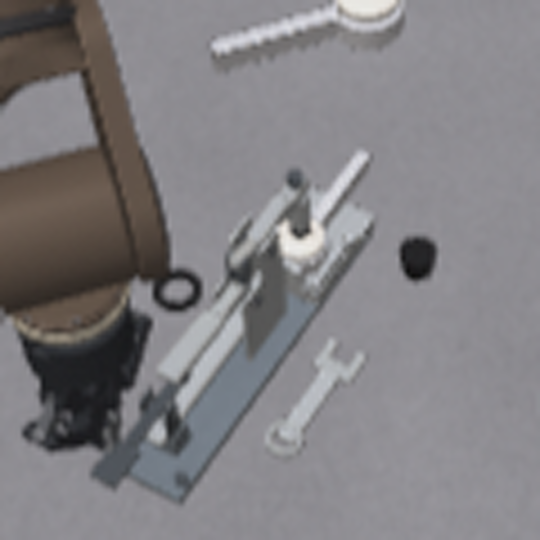

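Run:
```python
from h import *
c,st=pickle.load(open("w12.pkl","rb"))
for uv in [(249.5,214),(224,214),(275,214)]: p=onz(c,uv,.081,st);print(inpl(p),tool(st).T@(p-st["position"]))
```

```text
[-2.69873685e-01  2.49389667e-04  8.10000000e-02] [-0.00385685  0.214962    0.00085864]
[-0.25277191  0.00032779  0.081     ] [-0.02095872  0.21500679  0.00082842]
[-2.86961151e-01  1.77739271e-04  8.10000000e-02] [0.01323069 0.21491726 0.00088215]
```

Emit:
step_arm(offset=[[-0.002, 0.015, 0], [0, 0.015, 0], [0, 0.008, 0], [0, 0.003, 0], [0, 0.003, 0], [0, 0, 0]], spin=[0, 0, 0, 0, 0, 0], grip=[-1, -1, -1, -1, -1, -1])

```text
time_s: 21.92
position: [0.5283, -0.2491, 0.2537]
orientation: [0.539, -0.458, 0.458, -0.539]
ft_force: [0.0, 1.3, 1.0]
opening: 0.0
```

Emit:
step_arm(offset=[[-0.0005, 0.003, 0], [-0.0005, 0.003, 0], [-0.0005, 0.003, 0], [0, 0, 0]], spin=[0, 0, 0, 0], grip=[-1, -1, -1, -1])

```text
time_s: 22.42
position: [0.528, -0.2476, 0.2443]
orientation: [0.539, -0.458, 0.458, -0.539]
ft_force: [0.1, 0.3, 1.6]
opening: 0.0003
```

Emit:
step_arm(offset=[[-0.0006, 0.003, 0], [-0.0007, 0.003, 0], [-0.0008, 0.003, 0], [0, 0, 0]], spin=[0, 0, 0, 0], grip=[-1, -1, -1, -1])

```text
time_s: 22.92
position: [0.5277, -0.2455, 0.2353]
orientation: [0.539, -0.458, 0.458, -0.539]
ft_force: [0.2, -0.2, 1.4]
opening: -0.0002
```

Emit:
step_arm(offset=[[-0.0008, 0.0025, 0], [-0.0008, 0.0025, 0], [0, 0, 0]], spin=[0, 0, 0], grip=[-1, -1, -1])

```text
time_s: 23.3
position: [0.5274, -0.2439, 0.2304]
orientation: [0.539, -0.458, 0.458, -0.539]
ft_force: [-0.3, -1.2, 0.8]
opening: -0.0001
```

Emit:
step_arm(offset=[[-0.0008, 0.0025, 0], [-0.0008, 0.0025, 0], [0, 0, 0]], spin=[0, 0, 0], grip=[-1, -1, -1])

```text
time_s: 23.68
position: [0.5272, -0.2423, 0.2254]
orientation: [0.539, -0.458, 0.458, -0.539]
ft_force: [-0.4, -0.3, 1.3]
opening: -0.0001
```

Run:
```python
from h import *
from bench import ctrl
c,st=snap(ctrl,"wrist","w13"); report(st)
c,st=snap(ctrl,"scene","s10")
cv2.imwrite("pics/s10a.png",cv2.resize(c["image"][150:270,180:300,::-1],None,fx=4.5,fy=4.5,interpolation=cv2.INTER_CUBIC))
```

```text
t 23.675 TCP in pliers [-2.658e-01  1.000e-04  2.254e-01] toolz ang rel -89.84 down [-0.  0. -1.] F [-0.4 -0.3  1.3] open -0.00012590817319024154
```

View pics/w13.png

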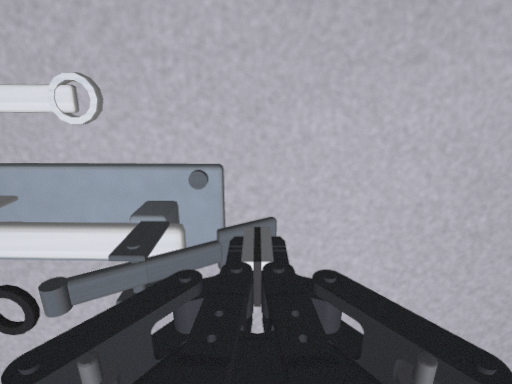

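View pics/s10a.png

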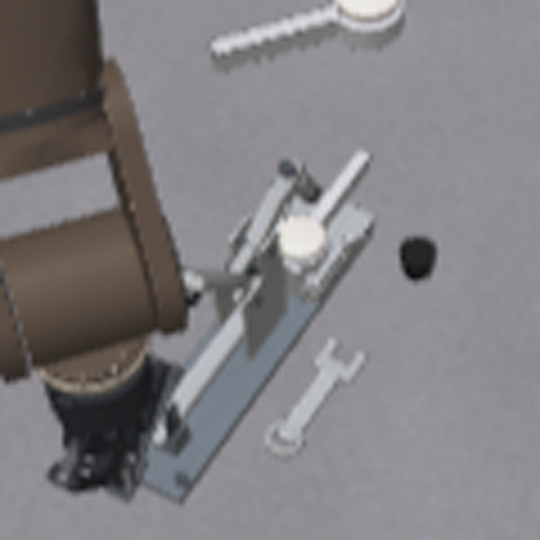

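The pliers have sprung open. I let go of the lever slowly by retracting upward.

Emit:
step_arm(offset=[[0.002, -0.008, 0], [0.002, -0.008, 0], [0.002, -0.01, 0], [0.002, -0.015, 0], [0, -0.03, 0], [0, -0.04, 0], [0, -0.03, 0], [0, 0, 0]], spin=[0, 0, 0, 0, 0, 0, 0, 0], grip=[-1, -1, -1, -1, -1, -1, -1, -1])

```text
time_s: 24.78
position: [0.5284, -0.2503, 0.3697]
orientation: [-0.539, 0.456, -0.46, 0.539]
ft_force: [-0.9, 0.1, -0.6]
opening: -0.0002
```

Run:
```python
from h import *
from bench import ctrl
c,st=snap(ctrl,"top","t3"); report(st)
cv2.imwrite("pics/t3a.png",cv2.resize(c["image"][170:260,180:370,::-1],None,fx=4,fy=4,interpolation=cv2.INTER_CUBIC))
c,st=snap(ctrl,"scene","s11")
cv2.imwrite("pics/s11a.png",cv2.resize(c["image"][150:270,180:300,::-1],None,fx=4.5,fy=4.5,interpolation=cv2.INTER_CUBIC))
cv2.imwrite("pics/s11b.png",np.hstack([cv2.resize(pickle.load(open(f+".pkl","rb"))[0]["image"][175:225,230:280,::-1],None,fx=7,fy=7,interpolation=cv2.INTER_CUBIC) for f in("s4","s11")]))
```

```text
t 24.775 TCP in pliers [-2.738e-01  2.000e-04  3.697e-01] toolz ang rel -89.85 down [ 0.004 -0.003 -1.   ] F [-0.9  0.1 -0.6] open -0.0002035862042884124
```

View pics/t3a.png

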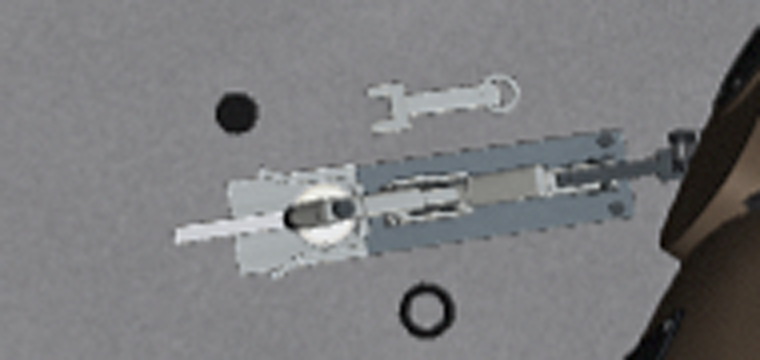

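View pics/s11a.png

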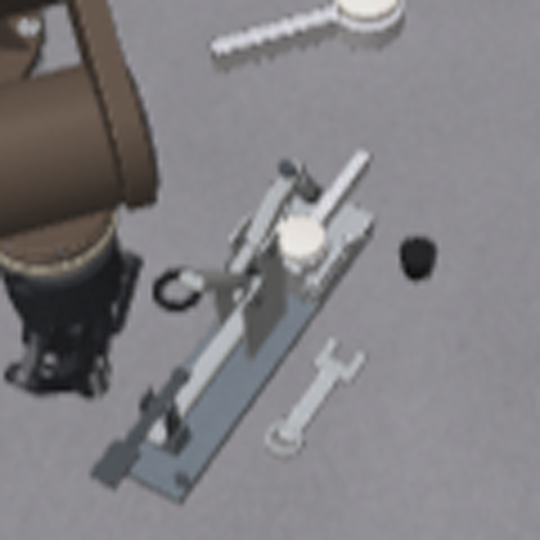

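View pics/s11b.png

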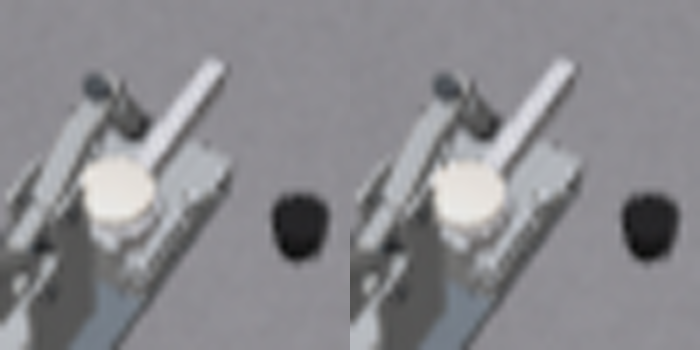

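Emit:
step_arm(offset=[[0, -0.03, 0], [-0.052, 0, 0.01], [-0.052, 0, 0.01], [-0.052, 0, 0.01], [-0.052, 0, 0.01], [-0.052, 0, 0.01], [-0.04, 0, 0.01], [0, 0, 0]], spin=[0, 0, 0, 0, 0, 0, 0, 0], grip=[-1, -1, -1, -1, -1, -1, -1, -1])

```text
time_s: 25.88
position: [0.5391, 0.0578, 0.3956]
orientation: [0.54, -0.458, 0.456, -0.539]
ft_force: [-0.1, -0.4, -0.4]
opening: -0.0003
```

Run:
```python
from h import *
from bench import ctrl
c,st=snap(ctrl,"wrist","w14"); report(st)
for f in ("s4","s11"):
    im=pickle.load(open(f+".pkl","rb"))[0]["image"]; hsv=cv2.cvtColor(im,cv2.COLOR_RGB2HSV)
    m=((hsv[...,2]>205)&(hsv[...,1]>8)).astype(np.uint8);m[:190]=0;m[215:]=0;m[:,:235]=0;m[:,260:]=0
    n,l,s,ce=cv2.connectedComponentsWithStats(m);i=1+np.argmax(s[1:,4]);print(f,s[i],ce[i])
cs=pickle.load(open("s4.pkl","rb"))[0]
print("expected lid centre proud/home",proj(cs,[W(0,0,.064),W(0,0,.060)]))
```

```text
t 25.875 TCP in pliers [ 0.0286 -0.0593  0.3956] toolz ang rel -89.65 down [-0.002  0.    -1.   ] F [-0.1 -0.4 -0.4] open -0.0003069234460033681
s4 [242 198  10   7  50] [246.64 200.7 ]
s11 [242 196  10  11  51] [247.11764706 201.05882353]
expected lid centre proud/home [[246.01572667 201.85455185]
 [246.0531904  202.48229404]]
```

View pics/w14.png

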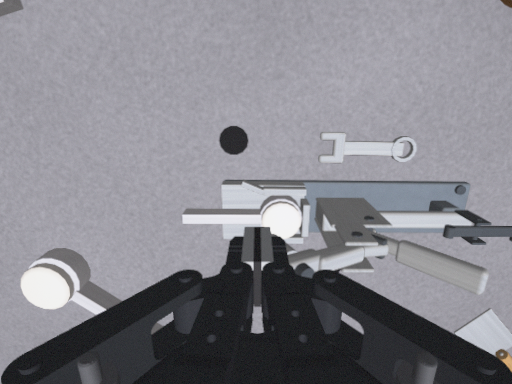

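Run:
```python
from h import *
c,st=pickle.load(open("w14.pkl","rb"));im=c["image"]
cv2.imwrite("pics/w14a.png",cv2.resize(im[170:260,170:320,::-1],None,fx=5,fy=5,interpolation=cv2.INTER_CUBIC))
hsv=cv2.cvtColor(im,cv2.COLOR_RGB2HSV)
print(hsv[185:245,283,:2+1][:, [1,2]].T)
for z in (.064,.060):
    a=np.linspace(0,2*np.pi,73);ring=np.array([W(.0225*np.cos(t),.0225*np.sin(t),z) for t in a])
    q=proj(c,ring,st);print(z,q.min(0),q.max(0))
a=np.linspace(0,2*np.pi,73);q=proj(c,np.array([W(.025*np.cos(t),.025*np.sin(t),.05) for t in a]),st);print("disc top",q.min(0),q.max(0))
print("tang end",proj(c,[W(.114,.006,.052),W(.114,-.006,.052),W(.07,-.035,.03)],st))
```

```text
[[  5  18   5   4   7  12  16  17  13  16   6   2   7   9  11   9   8  15
   13   3   1   2   2   2   2   2   1   2   2   2   2   2   1   1   2   2
    2   2   2   2   1   1   1   1   1   0   0   1   0   0   1   1   2   3
    6  26  29  46  61  56]
 [146 159  97 123 181 217 213 214 216 208 165 112 111 139 209 229 186 134
  191 236 240 243 245 245 245 245 245 245 245 245 245 245 245 245 245 245
  245 245 245 245 244 244 244 244 244 243 244 244 243 243 243 243 242 231
  159  59  35  33  25  32]]
0.064 [261.26934042 205.11769882] [301.80754659 242.36214719]
0.06 [261.22183984 203.83774549] [301.29066788 240.71227458]
disc top [258.94339766 198.6819261 ] [302.21473453 238.6624114 ]
tang end [[181.91911453 223.94841428]
 [181.18677886 214.3115339 ]
 [221.11837374 184.75550793]]
```

View pics/w14a.png

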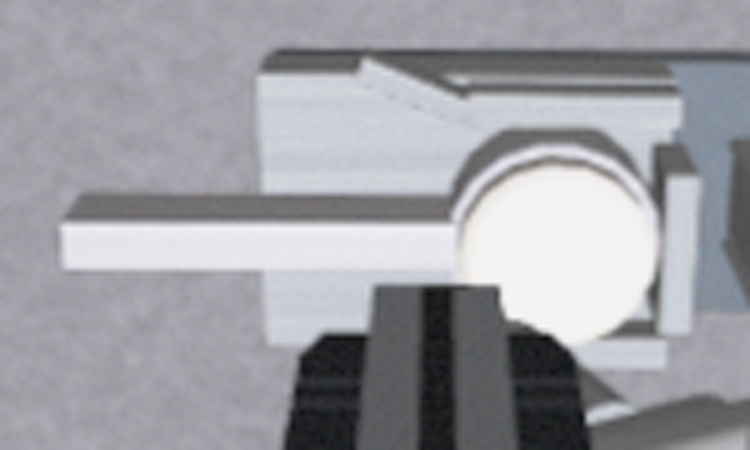

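Run:
```python
from bench import ctrl
print(ctrl.sign_off(), ctrl.read_state()["time_s"])
```

```text
the job is handed in; nothing more can be done
the job is handed in; nothing more can be done
```

The job is done and handed in at about 26 s. The smallest filter holder is in the nest with its lid pressed home by the pliers, and the pliers are open again.

- **Insertion:** I gripped the holder by its tang and slid it in until it met the back stop at about 8 N, then lowered it onto the anvil and let go. Afterwards the tang end measured 114.1 mm from the nest's middle, against 114 mm expected, so the disc is home to within about 0.4 mm.
- **Locking:** I squeezed the handle down with the closed fingertips. The highest reading was about 12 N, and the reading was zero once the handle snapped over centre. With the fingers clear, the pictures showed it staying locked level by itself.
- **Release:** I pressed the lever tail with readings of about 2 N. The pliers sprang open, and I let the lever return slowly.

**Last checks:**
- The handle and jaw are raised, the lever is at rest and the arm is clear.
- In the top views, the ring and stopper had not moved from their starting positions. The spanner looked unmoved by eye. I did not measure the other bench items again.
- The lid's edge in the wrist picture fits "home" (203.8 px) better than "proud" (205.1 px). It measured about 202.5 px, so it reads slightly lower than either. The scene camera's lid shift was only about 0.4 px, too coarse to confirm this on its own.
- The top and wrist cameras first disagreed by about 5 mm on where the holder was along its tang. I settled this with a closer look before gripping.

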